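# Push a mortise lock home into a cupboard door

## Task

A small cupboard door lies on the bench with its lock edge, and the mortise chopped in it, facing the robot; the brass mortise lock lies loose on the packing board in front of it. Do not pick the lock up: with the fingertips, nudge it along the board into line with the mortise and push it in, case first, until its face plate sits fully home in its recess, flush with the door edge. Leave the knob, escutcheon, chisel and screwdriver where they are.

Things in the scene. Friction and masses are not known exactly. Their poses are not given: they have to be found in the camera images.
- lock: Flat brass mortise lock, 0.16 kg, lying on the packing board, case towards the door. Own +y points out of the back of the case (the way it goes into the mortise), z up; origin on its underside, on the case's middle line. Case 42 mm wide (x -21 to +21), 62 mm long (y -23 to +39), 10 mm high. It slides on the board, friction about 0.6.
- face_plate (a point): Middle of the front of the lock's face plate (lock frame x 0, y -26, z 8 mm; axes as the lock). The plate is 74 mm wide (x -37 to +37), 3 mm thick, 16 mm high from the underside up, and stands out 16 mm beyond the case on each side. The bolt sticks out 13 mm from it towards the robot, at lock x +7 to +18, 5 to 11 mm above the underside.
- door: Cupboard door lying flat, 28 mm thick, 300 mm long (y -150 to +150), 200 mm deep (x 0 to 200), fixed, with a stop batten behind it. Origin on the bench at the foot of the lock edge, in line with the middle of the mortise; +x points straight into the mortise, square to the lock edge (the plane x = 0), y along that edge, z up.
- mortise (a point): Middle of the mortise mouth on the lock edge, 6 mm above the bench, on the mortise floor; axes as the door. The mortise is 45 mm wide (mouth eased to 53 mm over its first 10 mm), 13 mm high, its end 74 mm from the lock edge. Round its mouth a recess 3 mm deep, 78 mm wide and 17 mm high, as low as the mortise floor, takes the face plate.
- home (a point): Where the lock's origin lies when the lock is home: door frame x +26, y 0, z 6 mm; axes as the door. The face plate then bears on the recess floor, its front flush with the lock edge, and the lock's +y points along the door's +x.
- board (a point): Middle of the top of the plywood packing board, fixed in front of the lock edge: 150 mm (door x -150 to 0) by 230 mm (y -115 to +115), 6 mm thick, its top level with the mortise floor; axes as the door.
- knob: Brass door knob, 35 mm wide and 37 mm high, standing on the door's left-hand rail, about 120 mm from its middle line; origin under its middle. Leave it.
- escutcheon: Brass escutcheon plate, 100x34x9 mm, lying on the sunk panel of the door; origin under its middle. Leave it.
- chisel: Chisel with a wooden handle, 27x242x27 mm, lying on the bench beside the door's left end, about 200 mm from the mortise; origin under its middle, y along its length. Leave it.
- screwdriver: Yellow-handled screwdriver, 27x186x28 mm, lying on the bench beside the door's right end, about 200 mm from the mortise; origin under its middle, y along its length. Leave it.
There are look-alikes about, which are no part of the job. What is meant by the lock is not blue, and is the larger of those in its own colour.

How it is judged:
At the end, for the whole second after the job is handed in: The lock lies at rest in the mortise with its face plate in the recess: origin within 2 mm of the home position along the mortise and within 4 mm of it sideways, square to the door edge within 0.05 rad (x of lock in the frame of door between 0.024 and 0.028 m and y of lock in the frame of door between -0.004 and 0.004 m and z of lock in the frame of door between 0.003 and 0.009 m and angle between the y axis of lock and the x axis of door, either way round below 0.05 rad and linear speed of lock below 0.01 m/s); the robot touches nothing.
It fails at once if the lock is lifted off the packing board by more than 5 mm, or tipped up (z of lock in the frame of door above 0.011 m or angle between lock's own z axis and vertical above 0.3 rad).
It fails at once if the knob, escutcheon, chisel or screwdriver is shifted by more than 20 mm (distance of any of knob, escutcheon, chisel, screwdriver from where it was at the start of the episode above 0.02 m).
It also fails if it takes over 72 s, if anything falls off the work surface, if the arm or the gripper's body presses on something with over 40 N, if the wrist force passes 120 N, or if a joint passes its speed limit or range.

## Robot

A 6-joint arm with a two-finger parallel gripper is mounted at the origin on a cart in front of the work surface, level with it; the furniture and walls round the work are solid. World frame = base frame: x ahead of the robot, y to its left, z up, the work surface at z = 0. Lengths are in m, angles in rad, forces in N, time in s.
With the tool pointing down it reaches from about 0.325 to 1 m from the base axis. Payload 5.1 kg.
Tool frame: the origin (TCP) lies at the very end of the fingers, on their centre line; the grasp point (between the pads) lies 19 mm behind it; z points along the fingers, y is the direction in which the jaws open and shut (so a half turn about z gives the same grasp; the last joint's range is limited). The gripper opens to 85 mm and grips with 20 to 120 N. Pads are 22 mm wide; open, the fingers measure 114 mm over their backs; the gripper's body (76 mm by 85 mm) begins 54 mm behind the grasp point. The pads swing forward as they close: fully open they stand 13 mm farther back than shut.
Start: joints at [1.077, 0.124, 1.65, -0, 1.367, -0.083], TCP at [0.26, 0.596, 0.231] pointing down, gripper open.
Joint ranges: [-2.61, 2.61], [-1.02, 2.33], [0.03, 2.71], [-1.35, 4.49], [0.32, 2.68], [-2.91, 2.91]. Speed limits (rad/s): [2.57, 2.57, 3.14, 3.14, 3.14, 3.14].

## Interface

Orientations are given as a unit quaternion [w, x, y, z].
In Python, from cell import read_state, read_camera, get_calibration, finish_job gives the robot as it stands.
- The arm moves only by the tool send_rows, never from a script. Its argument "targets" is one flat list of numbers, 6 for each row, row after row: the shift along the tool's x, y, z in mm, then the turn, a rotation vector about the tool's x, y, z in rad. A call has 1 to 12 rows; each row shifts and turns the pose as measured when the row begins, along the tool's axes as they then stand; what a row does not reach is not made up. A row lasts 1/10 s, in which the tool goes at most 50 mm and 8.59 degrees, less where a joint would pass 70% of its speed; a pose out of reach is approached as far as the arm can. A call is refused whole if a number of a shift passes 50 or a number of a turn 0.15, either way. A call with a gripper value outside its range is refused whole. "gripper" is the opening in per cent of the stroke, from 0 (shut) to 100 (fully open), set as the call begins (left out, the last holds). The fingers move at their own pace and stop on an object; "newtons" is the grip in N (left out, the last holds). Time passes only in rows, so rows that do not move let the fingers close. It gives the time, the measured TCP pose, the force and the opening at its end, in the units of the state.
- read_state(): the state, without advancing time (a new reading comes with each control period).
- read_camera(name): name is "side" or "top" or "wrist"; returns the picture (420x560x3 uint8, red, green, blue); there is no depth.
- get_calibration(name): a dict with "K" (3x3 intrinsics, pixels), "dist_coeffs" ([k1, k2, p1, p2, k3] as OpenCV has them; the pictures are not rectified), "eye" and "orientation" of the camera in the world. Camera axes: x right, y down, z forward; pixel columns grow to the right and rows downward; lengths in m; the calibration is good to about 2 mm. A picture is of the moment at which its call begins: read the wrist's pose just before it. get_calibration takes no time and is no camera call; for the wrist camera it gives the pose at the moment of the call.
- finish_job(): hands the job in, once; it reports no verdict.
The state is a dict: "clock": time; "q": joint angles; "joint_velocities": joint speeds; "tau": joint torques, N m; "eef_pos": TCP position; "eef_rot": TCP orientation; "force": force on the tool from outside, world axes, zero at the start; "wrist_torque": the same for the moment, N m; "gripper_width": finger opening in m.
Only numpy, scipy, OpenCV 4.12 (cv2) and the standard library are available. Lean on these libraries where they do the work, as an engineer would, in place of code of your own. Each camera call takes 0.05 s, during which the arm holds its last target. There are 200 camera calls.

## Working session

There is one attempt and no reset: what is moved stays moved. The work goes in short steps, Python scripts to look and compute and a tool call to move; the robot and the scene stay as the last step left them, time stands still between calls to the robot, and variables do not carry over. Pictures are saved under pics/ and viewed, about 8 in all and at most 12, crops included, and the job is handed in when it is done.

Besides the shell and the picture viewer there is one more tool, called after "Request:" as name(argument=value, ...), one argument or row to a line, values as JSON. send_rows: Moves the arm, as the interface text tells. Its arguments: {"type":"object","properties":{"targets":{"type":"array"},"gripper":{"type":"number"},"newtons":{"type":"number"}},"required":["targets"]}

```bash
mkdir -p pics; cat > h.py <<'E'
import numpy as np, cv2
from scipy.spatial.transform import Rotation as R
from cell import *
def Rq(q): return R.from_quat([q[1],q[2],q[3],q[0]])
def ray(cal,px):
    n=cv2.undistortPoints(np.array(px,float).reshape(-1,1,2),np.array(cal["K"],float),np.array(cal["dist_coeffs"],float)).reshape(-1,2)
    o=cal["orientation"]; M=np.array(o) if np.shape(o)==(3,3) else Rq(o).as_matrix()
    return np.array(cal["eye"]),(M@np.c_[n,np.ones(len(n))].T).T
def onplane(cal,px,z):
    e,d=ray(cal,px); return e+d*((z-e[2])/d[:,2])[:,None]
def snap(name,f):
    cal=get_calibration(name); im=read_camera(name); cv2.imwrite(f"pics/{f}.png",im[:,:,::-1]); return cal,im
E
python3 - <<'E'
from h import *
for n in("top","side"):
    c,i=snap(n,n+"0"); print(c)
s=read_state();print(s)
E
```

```text
{'K': array([[486.85836483,   0.        , 280.66648864],
       [  0.        , 486.85836483, 214.92682556],
       [  0.        ,   0.        ,   1.        ]]), 'dist_coeffs': array([-0.07656823,  0.        ,  0.        ,  0.        ,  0.        ]), 'eye': array([ 0.40330532, -0.18804939,  1.01276367]), 'orientation': array([ 0.06259425, -0.69528064,  0.71380252, -0.05614939])}
{'K': array([[536.41761122,   0.        , 279.11089636],
       [  0.        , 536.41761122, 208.57919941],
       [  0.        ,   0.        ,   1.        ]]), 'dist_coeffs': array([-0.04272329,  0.        ,  0.        ,  0.        ,  0.        ]), 'eye': array([ 0.39142459, -0.95738758,  0.74675311]), 'orientation': array([-0.41611964,  0.90133416, -0.11170479,  0.04430816])}
{'clock': 0.1, 'q': array([ 1.07741441e+00,  1.24422804e-01,  1.65153428e+00,  6.27261554e-05,
        1.36753715e+00, -8.26177598e-02]), 'joint_velocities': array([-4.22950272e-05, -1.87038543e-03, -1.83693755e-03, -1.09538139e-04,
        3.51476751e-04,  5.66582374e-05]), 'tau': array([ 3.43761849e-04, -4.24931610e+01, -3.66652572e+01, -1.09907003e-04,
        3.94474933e-03,  2.40105970e-05]), 'eef_pos': array([0.25930764, 0.59542711, 0.23018889]), 'eef_rot': array([-2.99503511e-04,  2.03947359e-01,  9.78981394e-01, -9.02905346e-04]), 'force': array([-0.02574461, -0.04852297,  0.03703405]), 'wrist_torque': array([-0.01163361, -0.02106954, -0.0719531 ]), 'gripper_width': 0.08534694086923382}
```

View pics/top0.png

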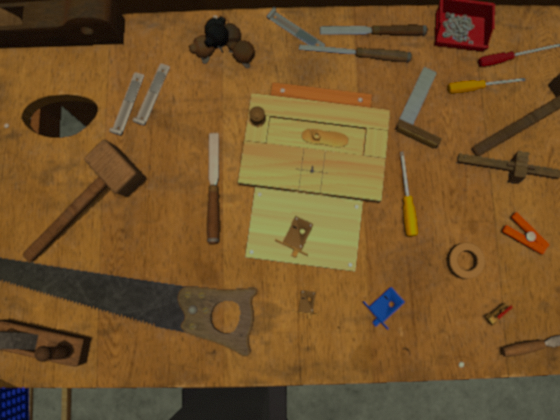

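View pics/side0.png

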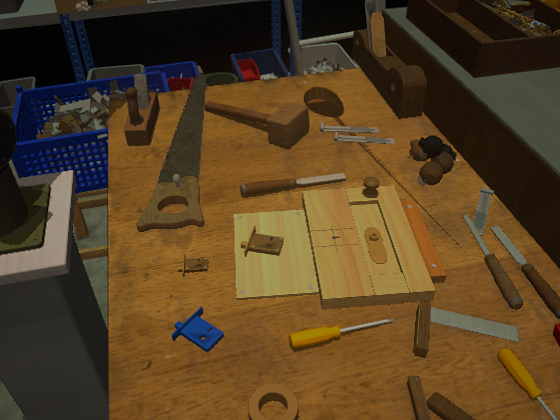

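The top view shows three candidates: the brass lock on the board at (297,237), a smaller brass one at (307,301), and a blue one at (384,307). I choose the one at (297,237), which is brass and the larger of the two. Next I measure it and check it in a close crop.

```bash
python3 - <<'E'
from h import *
im=cv2.imread("pics/top0.png"); cal=get_calibration("top")
hsv=cv2.cvtColor(im,cv2.COLOR_BGR2HSV)
print([hsv[y,x].tolist() for x,y in((270,210),(297,237),(300,228),(300,350),(260,165),(293,251))])
cv2.imwrite("pics/crop0.png",cv2.resize(im[170:280,230:380],None,fx=5,fy=5,interpolation=cv2.INTER_CUBIC))
# hand-read board front corners & rear at door foot, door top front edge
print(onplane(cal,[(247,259),(355,269),(362,198),(255,190)],.006).round(4))
print(onplane(cal,[(239,185),(382,199),(389,108),(249,95)],.028).round(4))
E
```

```text
[[29, 109, 154], [16, 161, 109], [20, 147, 87], [17, 181, 121], [22, 141, 154], [19, 153, 133]]
[[ 0.4837 -0.109   0.006 ]
 [ 0.4571 -0.3313  0.006 ]
 [ 0.6058 -0.3536  0.006 ]
 [ 0.6293 -0.128   0.006 ]]
[[ 0.6359 -0.0963  0.028 ]
 [ 0.5982 -0.3912  0.028 ]
 [ 0.7965 -0.4191  0.028 ]
 [ 0.8344 -0.1196  0.028 ]]
```

View pics/crop0.png

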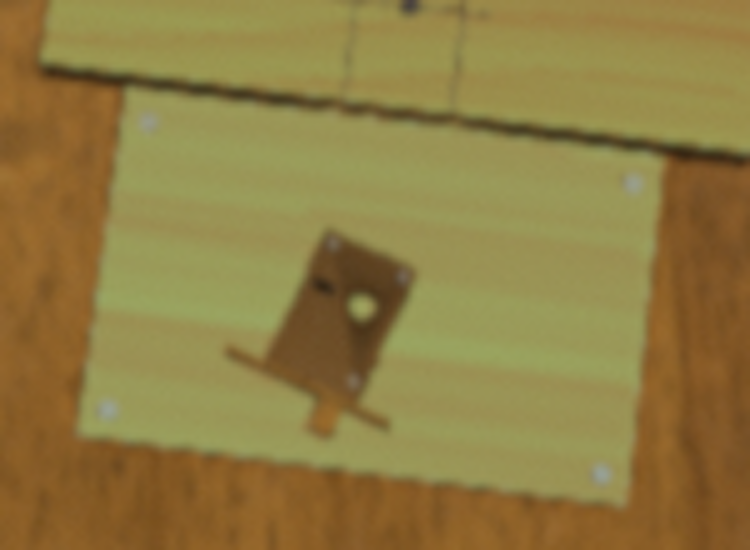

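The crop confirms the choice: a brass lock with its plate from crop (228,350) to (388,428), bolt at (322,418) and the case's rear corners at (328,230) and (415,268). The door edge runs from (42,67) to (748,157). Now I work out the poses and the approach.

```bash
cat >> h.py <<'E'
def Rz(a): c,s=np.cos(a),np.sin(a); return np.array([[c,-s],[s,c]])
def togo(p,yaw,s=None):
    "shift (mm, tool axes now) and turn (rad about tool z) to reach TCP p with tool y along door-like yaw (tool x=-dir)"
    s=s or read_state(); M=Rq(s["eef_rot"]).as_matrix()
    T=np.c_[[-np.cos(yaw),-np.sin(yaw),0],[-np.sin(yaw),np.cos(yaw),0],[0,0,-1]]
    return (M.T@(np.array(p)-s["eef_pos"])*1000).round(1), R.from_matrix(M.T@T).as_rotvec().round(4)
E
python3 - <<'E'
from h import *
cal=get_calibration("top"); f=lambda L,z: onplane(cal,[(230+(x+.5)/5-.5,170+(y+.5)/5-.5) for x,y in L],z)
d=f([(42,67),(748,157)],.028); e=d[0]-d[1]; yaw=-np.arctan2(e[0],e[1]); print("door",d.round(4),yaw,np.linalg.norm(e))
m=f([(345,105),(455,121)],.028); print("marks",m.round(4))
o=d.mean(0)[:2]; A=Rz(yaw)
pl=f([(228,350),(388,428)],.022); cs=f([(328,230),(415,268)],.016)
for n,p in(("plate",pl),("case",cs)): print(n,p.round(4),np.linalg.norm(p[0]-p[1]),((p[:,:2]-o)@A*1000).round(1))
ax=cs.mean(0)-pl.mean(0); print("lock axis",np.arctan2(ax[1],ax[0]),"plate",-np.arctan2(*(pl[0]-pl[1])[:2]))
s=read_state();w=get_calibration("wrist");M=Rq(s["eef_rot"]).as_matrix()
print("cam in tool",M.T@(w["eye"]-s["eef_pos"]),"\n",(M.T@Rq(w["orientation"]).as_matrix()).round(3),w["K"][0,0])
print(togo([.50,-.23,.2],yaw))
E
```

```text
door [[ 0.6403 -0.0942  0.028 ]
 [ 0.5942 -0.3852  0.028 ]] -0.15717470655890717 0.29460294874199566
marks [[ 0.6206 -0.2196  0.028 ]
 [ 0.6126 -0.2648  0.028 ]]
plate [[ 0.5207 -0.1686  0.022 ]
 [ 0.487  -0.233   0.022 ]] 0.07266682030348523 [[-106.5   55.1]
 [-129.7  -13.8]]
case [[ 0.5704 -0.2112  0.016 ]
 [ 0.5534 -0.2467  0.016 ]] 0.039344913086974145 [[-50.7  20.8]
 [-61.9 -16.9]]
lock axis -0.4510960750927104 plate -0.4821630317386835
cam in tool [ 0.07587472 -0.0001776  -0.14192123] 
 [[ 0.001 -0.953 -0.302]
 [ 1.     0.001  0.   ]
 [ 0.    -0.302  0.953]] 357.00082700932813
(array([-550.3, -660.6,   31.3]), array([-0.0019, -0.0005, -0.2536]))
```

Request:
send_rows(
  targets=[-30, -36, 2, 0, 0, 0, -30, -36, 2, 0, 0, 0, -30, -36, 2, 0, 0, 0, -30, -36, 2, 0, 0, 0, -30, -36, 2, 0, 0, 0, -30, -36, 2, 0, 0, 0, -30, -36, 2, 0, 0, 0, -30, -36, 2, 0, 0, 0, -30, -36, 2, 0, 0, 0, -30, -36, 2, 0, 0, 0, -30, -36, 2, 0, 0, 0, -30, -36, 2, 0, 0, 0],
  gripper=47,
)

```text
clock: 1.3
eef_pos: [0.4185, 0.0396, 0.2005]
eef_rot: [-0.001, 0.198, 0.98, -0.004]
force: [0.3, 1.0, -0.0]
gripper_width: 0.0403
```

```bash
python3 -c "
from h import *
print(read_state()['eef_pos'],read_state()['gripper_width'],togo([.48,-.23,.2],-.15))"
```

```text
[0.41846194 0.03957665 0.20045019] 0.04028302968391344 (array([-161.2, -224.7,    2. ]), array([-0.0072, -0.0017, -0.248 ]))
```

Request:
send_rows(
  targets=[-27, -37, 0, 0, 0, 0, -27, -37, 0, 0, 0, 0, -27, -37, 0, 0, 0, 0, -27, -37, 0, 0, 0, 0, -27, -37, 0, 0, 0, 0, -27, -37, 0, 0, 0, 0, 0, 0, 0, 0, 0, -0.124, 0, 0, 0, 0, 0, -0.124, 0, 0, 0, 0, 0, 0],
)

```text
clock: 2.2
eef_pos: [0.4793, -0.2463, 0.1974]
eef_rot: [-0.004, 0.077, 0.997, -0.002]
force: [0.5, 0.2, 0.0]
gripper_width: 0.0402
```

```bash
python3 -c "
from h import *
s=read_state();print(s['eef_pos'],s['eef_rot'],s['joint_velocities'].round(2)); c,i=snap('wrist','w1'); np.save('w1.npy',c,allow_pickle=True)"
```

```text
[ 0.47931614 -0.24625269  0.19735181] [-0.00363268  0.07663242  0.99705025 -0.00225284] [-0.01  0.01  0.    0.01  0.01  0.04]
```

View pics/w1.png

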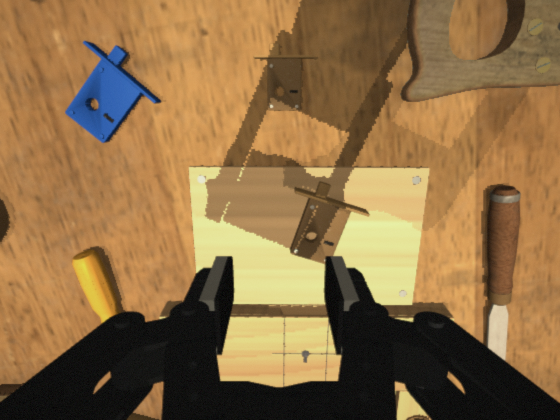

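The wrist view shows the lock plate from about (295,188) to (368,213) and the case end at (291,252)-(325,263). The door edge is near row 305-316 and the mortise marks are at columns 284 and 326. I enlarge it once for exact reading.

```bash
python3 -c "
import cv2
im=cv2.imread('pics/w1.png');im=cv2.convertScaleAbs(im,alpha=1.5)
cv2.imwrite('pics/w1c.png',cv2.resize(im[160:360,180:440],None,fx=3,fy=3,interpolation=cv2.INTER_CUBIC))"
```

```text
(no output)
```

View pics/w1c.png

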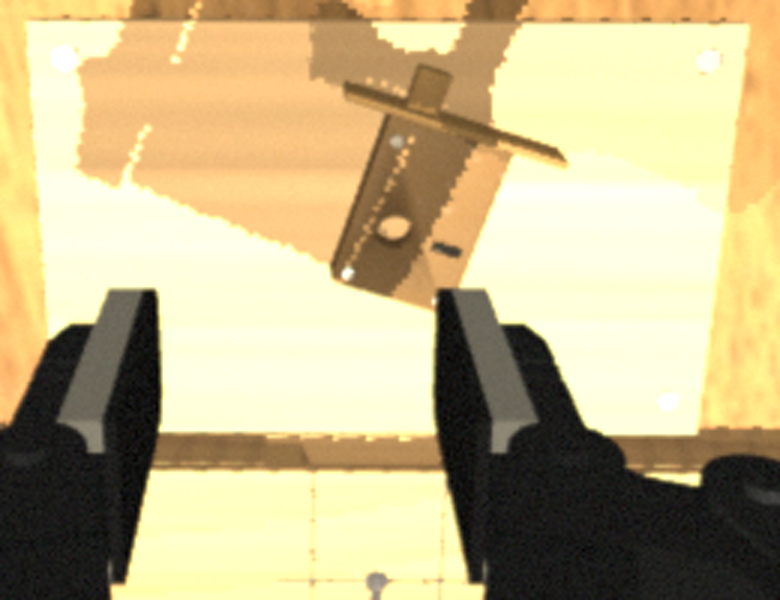

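```bash
python3 - <<'E'
from h import *
cal=np.load('w1.npy',allow_pickle=True).item()
f=lambda L,z: onplane(cal,[(180+(x+.5)/3-.5,160+(y+.5)/3-.5) for x,y in L],z)[:,:2]
b=f([(27,20),(750,25)],.006); e=b[1]-b[0]; print("board front",b.round(4),np.linalg.norm(e),"yaw",-np.arctan2(*e))
yaw=-np.arctan2(*e); n=np.array([np.cos(yaw),np.sin(yaw)])
foot=f([(700,435)],.006); top=f([(313,468),(443,470)],.028)
print("foot dist",(foot-b.mean(0))@n,"top dist",(top-b.mean(0))@n,"marks",top.round(4))
o=b.mean(0)+.150*n; print("origin by board",o,"by marks",top.mean(0)); A=Rz(yaw)
D=lambda p:((p-o)@A*1000).round(1)
for nm,L,z in(("plate top rear?",[(345,98),(562,166)],.022),("plate front top?",[(345,84),(567,155)],.022),("case rear",[(333,268),(440,308)],.016),("left side top",[(393,118),(338,262)],.016),("right side",[(508,155),(447,300)],.016)):
    p=f(L,z); v=p[1]-p[0]; print(nm,D(p).tolist(),"len",np.linalg.norm(v).round(4),"rel.yaw",np.arctan2(v[1],v[0])-yaw)
E
```

```text
board front [[ 0.4567 -0.3307]
 [ 0.4927 -0.1052]] 0.228341116903503 yaw -0.15826727437415253
foot dist [0.14825062] top dist [0.14810027 0.14845688] marks [[ 0.6174 -0.2634]
 [ 0.6247 -0.2202]]
origin by board [ 0.62283674 -0.24159235] by marks [ 0.62106325 -0.24178206]
plate top rear? [[-129.5, -13.8], [-108.0, 54.5]] len 0.0716 rel.yaw 1.2654005515446902
plate front top? [[-134.0, -13.9], [-111.6, 55.8]] len 0.0732 rel.yaw 1.260514946542137
case rear [[-69.9, -16.4], [-55.7, 19.4]] len 0.0385 rel.yaw 1.1936924394502961
left side top [[-121.5, 1.7], [-72.1, -14.8]] len 0.0521 rel.yaw -0.32166660485149157
right side [[-109.5, 38.6], [-58.7, 21.6]] len 0.0536 rel.yaw -0.3225537475993997
```

The door origin is at about (0.621, -0.242) with yaw -0.158. The lock's origin is at about door (-98, 12.6) mm, turned -0.315 rad; case, plate and board sizes agree within 4 mm. The plan:
1. Straddle the bolt with both fingertips behind the face plate.
2. Push along the lock's axis.
3. Arc into line with the mortise, then push straight in.

```bash
cat >> h.py <<'E'
O=np.array([.6211,-.2417]); YAW=-.158
def dgo(x,y,z,rel):
    "togo for TCP at door x,y (mm), world z (mm), yaw relative to the door"
    p=O+Rz(YAW)@[x/1000,y/1000]; return togo([*p,z/1000],YAW+rel)
def where():
    s=read_state(); M=Rq(s["eef_rot"]).as_matrix(); v=-M[:,0]
    print("TCP door",((s["eef_pos"][:2]-O)@Rz(YAW)*1000).round(1),"z",(s["eef_pos"][2]*1000).round(1),"rel yaw",round(np.arctan2(v[1],v[0])-YAW,4),"F door",(s["force"][:2]@Rz(YAW)).round(1),s["force"][2].round(1),"clk",s["clock"])
E
python3 -c "
from h import *
where(); print(dgo(-147.5,28.7,80,-.315))"
```

```text
TCP door [-139.4  -26.5] z 197.3 rel yaw 0.003 F door [-0.3 -0. ] 0.7 clk 2.25
(array([  7.1,  55.8, 117. ]), array([-0.0061, -0.0062,  0.318 ]))
```

Request:
send_rows(
  targets=[3.5, 28, 20, 0, 0, 0, 3.5, 28, 30, 0, 0, 0, 0, 0, 33, 0, 0, 0, 0, 0, 33, 0, 0, 0, 0, 0, 0, -0.006, -0.006, 0.12, 0, 0, 0, 0, 0, 0.12, 0, 0, 0, 0, 0, 0.08, 0, 0, 0, 0, 0, 0],
)

```text
clock: 3.05
eef_pos: [0.4791, -0.1833, 0.0762]
eef_rot: [-0.0, 0.249, 0.969, 0.001]
force: [0.4, -0.8, 0.0]
gripper_width: 0.0401
```

```bash
python3 -c "
from h import *
where(); print(dgo(-147.5,28.7,10,-.315)); snap('wrist','w2')
im=cv2.imread('pics/w2.png');cv2.imwrite('pics/w2.png',cv2.convertScaleAbs(im,alpha=1.5))"
```

```text
TCP door [-149.4   35.3] z 76.2 rel yaw -0.3453 F door [ 0.5 -0.7] 0.0 clk 3.05
(array([-4.1, -5.6, 66.2]), array([ 0.001 , -0.0009, -0.0303]))
```

View pics/w2.png

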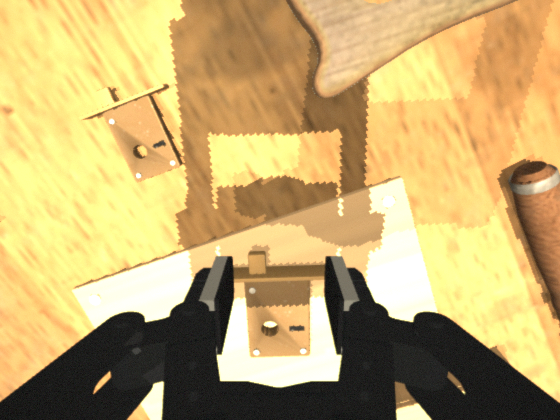

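The plate now reads level and the case centre is at column 279, midway between the fingers (232 and 325), so the tool is square and centred on the lock. I go straight down.

Request:
send_rows(
  targets=[0, 0, 25, 0, 0, 0, 0, 0, 25, 0, 0, 0, 0, 0, 13, 0, 0, 0, 0, 0, 3, 0, 0, 0, 0, 0, 0, 0, 0, 0],
)

```text
clock: 3.6
eef_pos: [0.4813, -0.1832, 0.011]
eef_rot: [0.002, 0.246, 0.969, 0.0]
force: [0.0, -0.1, 0.3]
gripper_width: 0.0403
```

```bash
python3 -c "
from h import *
where()"
```

```text
TCP door [-147.2   35.7] z 11.0 rel yaw -0.3398 F door [ 0.  -0.1] 0.3 clk 3.6
```

Request:
send_rows(
  targets=[-5, 0, 0, 0, 0, 0, -5, 0, 0, 0, 0, 0, -4, 0, 0, 0, 0, 0, -4, 0, 0, 0, 0, 0, -4, 0, 0, 0, 0, 0, -4, 0, 0, 0, 0, 0, -4, 0, 0, 0, 0, 0, -4, 0, 0, 0, 0, 0, 0, 0, 0, 0, 0, 0],
)

```text
clock: 4.5
eef_pos: [0.5154, -0.2019, 0.0145]
eef_rot: [0.004, 0.246, 0.969, -0.0]
force: [0.6, 0.5, 0.7]
gripper_width: 0.0401
```

```bash
python3 -c "
from h import *
where(); c,i=snap('side','s3'); c,t=snap('top','t3')
a=cv2.resize(cv2.imread('pics/s3.png')[190:310,225:345],None,fx=4,fy=4,interpolation=2); b=cv2.resize(cv2.imread('pics/t3.png')[170:280,240:320],None,fx=4,fy=4,interpolation=2)
o=np.zeros((480,800,3),np.uint8);o[:,:480]=a;o[:440,480:]=b;cv2.imwrite('pics/c3.png',o)"
```

```text
TCP door [-110.6   22.7] z 14.5 rel yaw -0.3395 F door [0.5 0.6] 0.7 clk 4.5
```

View pics/c3.png

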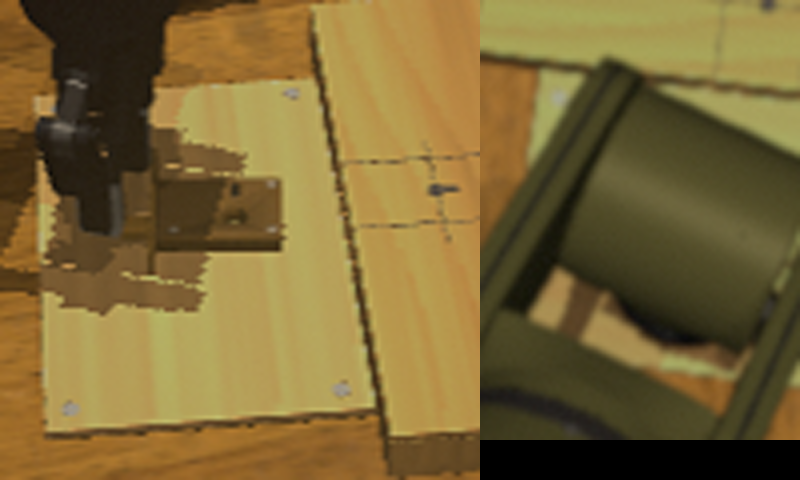

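```bash
python3 - <<'E'
from h import *
cal=get_calibration("side")
f=lambda L,z: ((onplane(cal,[(225+(x+.5)/4-.5,190+(y+.5)/4-.5) for x,y in L],z)[:,:2]-O)@Rz(YAW)*1000).round(1).tolist()
print("case rear",f([(280,180),(281,240)],.016),"plate top ends",f([(152,148),(155,248)],.022),"door marks",f([(341,163),(360,226)],.028),"finger",f([(122,225)],.018))
print(Rq(read_state()["eef_rot"]).as_matrix().round(3).tolist())
E
```

```text
case rear [[-29.2, 27.6], [-33.1, -14.3]] plate top ends [[-91.2, 50.6], [-93.9, -19.9]] door marks [[0.6, 24.1], [4.0, -20.5]] finger [[-108.8, 1.3]]
[[-0.879, 0.477, 0.008], [0.477, 0.879, -0.003], [-0.008, 0.001, -1.0]]
```

The side view shows the right fingertip about 14 mm short of the plate, against the bolt's end. The lock is therefore about 4 mm farther right than I had centred on, as the first measurement said. It has moved on to an origin near door (-70, 10) and turned to about -0.1 rad, which is still useful. I back off, rise, square up and re-measure.

Request:
send_rows(
  targets=[20, 0, 0, 0, 0, 0, 20, 0, 10, 0, 0, 0, 0, 0, -40, 0, 0, 0, 0, 0, -45, 0, 0, -0.12, 0, -12, -10, 0, 0, -0.12, 0, -12, 0, 0, 0, 0, 0, 0, 0, 0, 0, 0],
)

```text
clock: 5.3
eef_pos: [0.4703, -0.2048, 0.1011]
eef_rot: [0.005, 0.125, 0.992, -0.001]
force: [-0.3, -0.8, -0.3]
gripper_width: 0.0404
```

```bash
python3 -c "
from h import *
where(); c,i=snap('wrist','w4'); np.save('w4.npy',c,allow_pickle=True)
im=cv2.imread('pics/w4.png');cv2.imwrite('pics/w4c.png',cv2.resize(cv2.convertScaleAbs(im,alpha=1.5)[200:400,150:410],None,fx=3,fy=3,interpolation=2))"
```

```text
TCP door [-154.7   12.8] z 101.1 rel yaw -0.0929 F door [-0.1 -0.8] -0.3 clk 5.3
```

View pics/w4c.png

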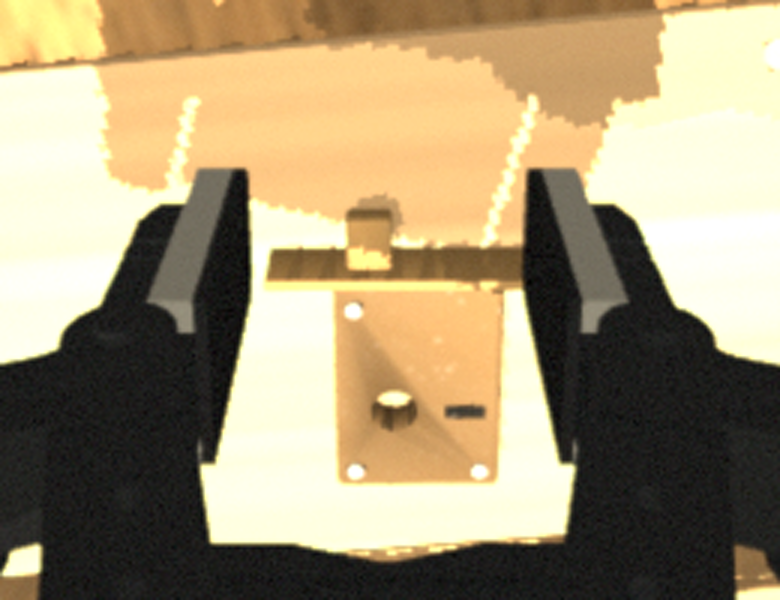

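```bash
python3 - <<'E'
from h import *
cal=np.load('w4.npy',allow_pickle=True).item()
f=lambda L,z: ((onplane(cal,[(150+(x+.5)/3-.5,200+(y+.5)/3-.5) for x,y in L],z)[:,:2]-O)@Rz(YAW)*1000)
r=f([(340,482),(497,482)],.016); c=f([(334,290),(503,290)],.016); p=f([(266,284),(266,290)],.022); b=f([(0,68),(664,13)],.006)
print("rear",r.round(1).tolist(),"case front",c.round(1).tolist(),"plate left end",p.round(1).tolist(),"board front",b.round(1).tolist())
v=r.mean(0)-c.mean(0);print("axis yaw",np.arctan2(v[1],v[0]),"len",np.hypot(*v)); e=r[1]-r[0];print("rear yaw",-np.arctan2(*e),np.hypot(*e)); e=b[1]-b[0];print("board yaw",-np.arctan2(*e))
E
```

```text
rear [[-31.9, -11.3], [-28.2, 29.3]] case front [[-89.0, -6.7], [-85.2, 34.2]] plate left end [[-95.8, -21.8], [-94.2, -22.0]] board front [[-149.7, -80.0], [-149.1, 76.3]]
axis yaw -0.08271639017524957 len 57.26199965457194
rear yaw -0.09045953960396617 40.73069582098303
board yaw -0.003786868764044975
```

Lock origin is at door (-69, 12), yaw about -0.085 (case reads 40.7 mm against 42 mm, near enough). It needs about 12 mm to the right. I shut the fingers and nudge the case's left flank sideways with their 22 mm flat, which should also square it.

```bash
python3 -c "
from h import *
print(dgo(-65,60,100,0))"
```

```text
(array([-85.3,  54.8,   1.4]), array([-0.0011,  0.0095, -0.0925]))
```

Request:
send_rows(
  targets=[-28, 18, 0, 0, 0, 0, -28, 18, 0, 0, 0, 0, -28, 18, 0, 0, 0, 0, 0, 0, 0, 0, 0.01, -0.09, 0, 0, 0, 0, 0, 0],
  gripper=0,
)

```text
clock: 5.85
eef_pos: [0.5646, -0.1696, 0.0923]
eef_rot: [-0.006, 0.085, 0.996, 0.002]
force: [-0.2, 0.1, -0.0]
gripper_width: -0.0001
```

```bash
python3 -c "
from h import *
where(); print(dgo(-65,60,10,0), read_state()['gripper_width'])"
```

```text
TCP door [-67.1  62.3] z 92.3 rel yaw -0.012 F door [-0.2  0.1] -0.0 clk 5.85
(array([-3.2, -2.5, 82.3]), array([ 0.0033, -0.0128, -0.012 ])) -0.0001237015383807618
```

Request:
send_rows(
  targets=[-2, -2, 30, 0.003, -0.013, -0.012, 0, 0, 30, 0, 0, 0, 0, 0, 20, 0, 0, 0, 0, 0, 2, 0, 0, 0, 0, 0, 0, 0, 0, 0],
)

```text
clock: 6.35
eef_pos: [0.5654, -0.1712, 0.006]
eef_rot: [0.0, 0.087, 0.996, 0.001]
force: [-0.2, -0.0, 12.2]
gripper_width: 0.0003
```

```bash
python3 -c "
from h import *
where(); print(dgo(-65,60,10,0),dgo(-65,35.5,10,0))"
```

```text
TCP door [-66.1  60.8] z 6.0 rel yaw -0.0156 F door [-0.2 -0. ] 12.2 clk 6.35
(array([-1.1, -0.8, -4. ]), array([ 0.0017,  0.0003, -0.0156])) (array([ -1.5, -25.3,  -4. ]), array([ 0.0017,  0.0003, -0.0156]))
```

Fingertips touch the board lightly (12 N), so I lift 4 mm and push sideways.

Request:
send_rows(
  targets=[0, 0, -5, 0, 0, -0.016, 0, 0, 0, 0, 0, 0, -0.5, -4, 0, 0, 0, 0, -0.5, -4, 0, 0, 0, 0, -0.5, -4, 0, 0, 0, 0, 0, -4, 0, 0, 0, 0, 0, -4, 0, 0, 0, 0, 0, -3, 0, 0, 0, 0, 0, 0, 0, 0, 0, 0],
)

```text
clock: 7.25
eef_pos: [0.5607, -0.1956, 0.0102]
eef_rot: [-0.001, 0.082, 0.997, 0.002]
force: [0.2, 0.3, 0.7]
gripper_width: 0.0
```

```bash
python3 -c "
from h import *
where(); c,i=snap('side','s5')
cv2.imwrite('pics/s5c.png',cv2.resize(cv2.convertScaleAbs(i[190:310,225:345,::-1],alpha=1.4),None,fx=5,fy=5,interpolation=2))"
```

```text
TCP door [-66.9  36. ] z 10.2 rel yaw -0.0069 F door [0.2 0.3] 0.7 clk 7.25
```

View pics/s5c.png

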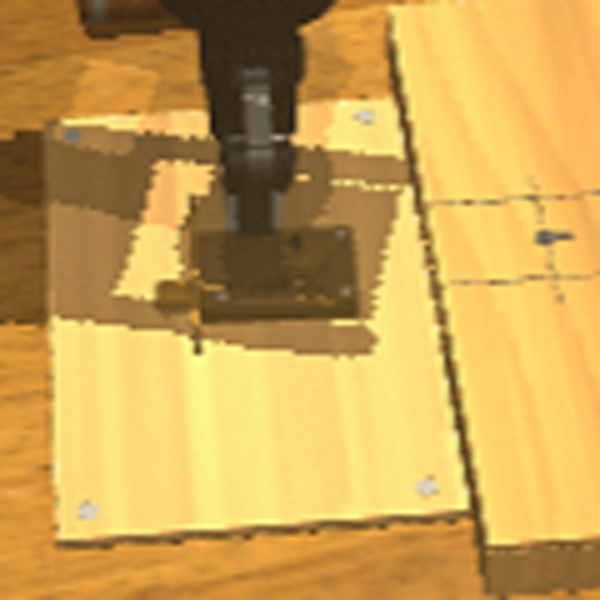

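```bash
python3 - <<'E'
from h import *
cal=get_calibration("side")
f=lambda L,z: ((onplane(cal,[(225+(x+.5)/5-.5,190+(y+.5)/5-.5) for x,y in L],z)[:,:2]-O)@Rz(YAW)*1000)
r=f([(353,227),(355,294)],.016);l=f([(194,231),(201,298)],.016);m=f([(427,203),(447,283)],.028)
print("rear",r.round(1).tolist(),"front",l.round(1).tolist(),"marks",m.round(1).tolist())
for a,b in((r[0],r[1]),(l[0],l[1])): print("yaw",-np.arctan2(*(a-b)))
for k in(0,1): print("yaw side",np.arctan2(*(r[k]-l[k])[::-1]))
E
```

```text
rear [[-28.1, 26.4], [-31.3, -11.1]] front [[-91.0, 30.2], [-90.6, -7.6]] marks [[0.9, 24.6], [2.8, -20.6]]
yaw -0.08475582581251803
yaw 0.011150968175082755
yaw side -0.05985177455519205
yaw side -0.059013603961024924
```

The lock has shifted only about 4 mm, so the shut fingertips are about ±8 mm thick. I push about 8 mm more, back off sideways, then rise for a wrist look.

Request:
send_rows(
  targets=[0, -3, 0, 0, 0, 0, 0, -3, 0, 0, 0, 0, 0, -2, 0, 0, 0, 0, 0, 0, 0, 0, 0, 0],
)

```text
clock: 7.7
eef_pos: [0.5595, -0.2033, 0.0102]
eef_rot: [-0.001, 0.082, 0.997, 0.002]
force: [-0.1, 0.8, 0.3]
gripper_width: -0.0002
```

```bash
python3 -c "
from h import *
where()"
```

```text
TCP door [-66.8  28.2] z 10.2 rel yaw -0.0062 F door [-0.2  0.8] 0.3 clk 7.7
```

Request:
send_rows(
  targets=[0, 10, 0, 0, 0, 0, 0, 15, 0, 0, 0, 0, 20, 0, -40, 0, 0, 0, 30, -20, -45, 0, 0, 0, 30, -20, 0, 0, 0, 0, 0, 0, 0, 0, 0, 0, 0, 0, 0, 0, 0, 0],
  gripper=47,
)

```text
clock: 8.4
eef_pos: [0.4791, -0.1994, 0.0927]
eef_rot: [-0.004, 0.08, 0.997, 0.002]
force: [-1.1, -0.2, 0.3]
gripper_width: 0.0402
```

```bash
python3 -c "
from h import *
where(); c,i=snap('wrist','w6'); np.save('w6.npy',c,allow_pickle=True)
im=cv2.imread('pics/w6.png');cv2.imwrite('pics/w6c.png',cv2.resize(cv2.convertScaleAbs(im,alpha=1.5)[200:400,150:410],None,fx=3,fy=3,interpolation=2))"
```

```text
TCP door [-146.9   19.4] z 92.7 rel yaw -0.0015 F door [-1.  -0.4] 0.3 clk 8.4
```

View pics/w6c.png

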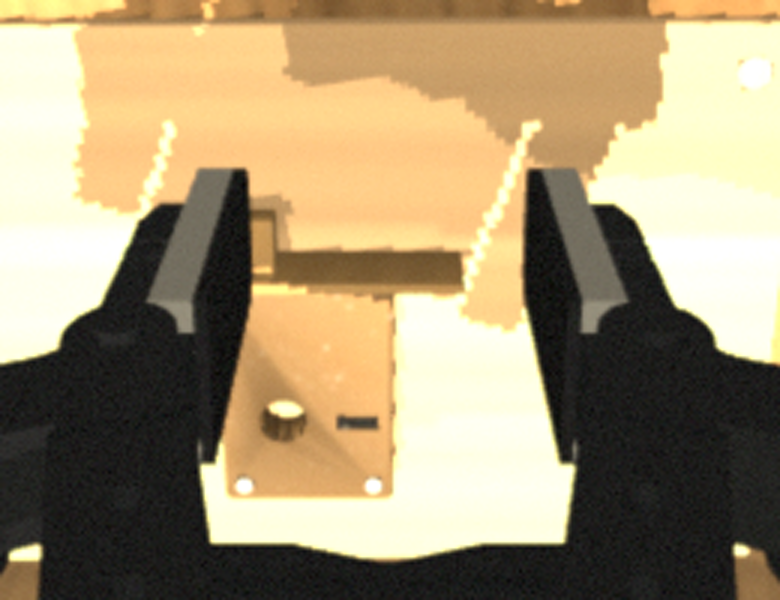

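```bash
python3 - <<'E'
from h import *
cal=np.load('w6.npy',allow_pickle=True).item()
f=lambda L,z: ((onplane(cal,[(150+(x+.5)/3-.5,200+(y+.5)/3-.5) for x,y in L],z)[:,:2]-O)@Rz(YAW)*1000)
r=f([(229,496),(392,496)],.016); c=f([(393,298)],.016); p=f([(463,285),(463,293),(275,281)],.022); b=f([(0,20),(780,24),(757,72)],.006); bo=f([(262,275)],.014)
print("rear",r.round(1).tolist(),"front left",c.round(1).tolist(),"plate",p.round(1).tolist(),"board",b.round(1).tolist(),"bolt root",bo.round(1))
e=r[1]-r[0];print(-np.arctan2(*e),np.hypot(*e)); v=r[1]-c[0]; print(np.arctan2(v[1],v[0]))
E
```

```text
rear [[-29.0, -20.1], [-28.9, 20.4]] front left [[-85.0, 20.6]] plate [[-92.0, 36.3], [-90.0, 36.4], [-93.2, -6.1]] board [[-149.9, -67.5], [-148.7, 107.6], [-137.3, 103.6]] bolt root [[-89.9 -10. ]]
-0.0028245323983681677 40.50666753510704
-0.0032686137595560817
```

The lock is at door y about 0, yaw about 0, origin x about -67, and ready to go straight in. I open to 54 % (inner faces at ±23 mm, clear of the bolt) and go down behind the plate, centred.

```bash
python3 -c "
from h import *
print(dgo(-128,0,12,0))"
```

```text
(array([-20. , -19.9,  79.8]), array([ 0.0035, -0.009 , -0.001 ]))
```

Request:
send_rows(
  targets=[-10, -10, 5, 0.003, -0.009, 0, -9, -9, 10, 0, 0, 0, 0, 0, 30, 0, 0, 0, 0, 0, 25, 0, 0, 0, 0, 0, 5, 0, 0, 0, 0, 0, 0, 0, 0, 0],
  gripper=54,
)

```text
clock: 9.05
eef_pos: [0.5015, -0.2221, 0.0115]
eef_rot: [0.001, 0.077, 0.997, -0.0]
force: [0.5, 0.5, 0.5]
gripper_width: 0.0461
```

```bash
python3 -c "
from h import *
where(); print(dgo(-128,0,12,0),read_state()['gripper_width'])"
```

```text
TCP door [-121.2    0.6] z 11.5 rel yaw 0.0041 F door [0.4 0.6] 0.5 clk 9.05
(array([ 6.8, -0.5, -0.5]), array([-0.0006,  0.0026,  0.0041])) 0.04605753821402297
```

Request:
send_rows(
  targets=[-5, -0.5, 0, 0, 0, 0.004, -5, 0, 0.3, 0, 0, 0, -5, 0, 0.3, 0, 0, 0, -4, 0, 0.3, 0, 0, 0, -4, 0, 0.3, 0, 0, 0, -4, 0, 0.3, 0, 0, 0, -4, 0, 0.3, 0, 0, 0, 0, 0, 0, 0, 0, 0],
)

```text
clock: 9.85
eef_pos: [0.5373, -0.2289, 0.0136]
eef_rot: [0.003, 0.078, 0.997, -0.002]
force: [-0.2, -0.2, -0.4]
gripper_width: 0.0459
```

```bash
python3 -c "
from h import *
where(); print(dgo(-60,0,12,0))"
```

```text
TCP door [-84.8  -0.6] z 13.6 rel yaw 0.0009 F door [-0.2 -0.2] -0.4 clk 9.85
(array([-24.7,   0.6,   1.8]), array([-0.0026,  0.0066,  0.0009]))
```

Request:
send_rows(
  targets=[-4, 0.6, 0.8, -0.003, 0.006, 0, -4, 0, 0.6, 0, 0, 0, -4, 0, 0.4, 0, 0, 0, -4, 0, 0.3, 0, 0, 0, -4, 0, 0.3, 0, 0, 0, -4, 0, 0.3, 0, 0, 0, 0, 0, 0, 0, 0, 0],
)

```text
clock: 10.55
eef_pos: [0.5627, -0.2324, 0.011]
eef_rot: [-0.001, 0.079, 0.997, 0.0]
force: [0.4, -0.7, -0.1]
gripper_width: 0.0462
```

```bash
python3 -c "
from h import *
where(); c,i=snap('side','s7')
cv2.imwrite('pics/s7c.png',cv2.resize(cv2.convertScaleAbs(i[190:310,225:345,::-1],alpha=1.4),None,fx=5,fy=5,interpolation=2)); print(dgo(-40,0,12,0))"
```

```text
TCP door [-59.2  -0. ] z 11.0 rel yaw 0.0008 F door [ 0.5 -0.6] -0.1 clk 10.55
(array([-19.2,   0. ,  -1. ]), array([ 0.0006, -0.0012,  0.0009]))
```

View pics/s7c.png

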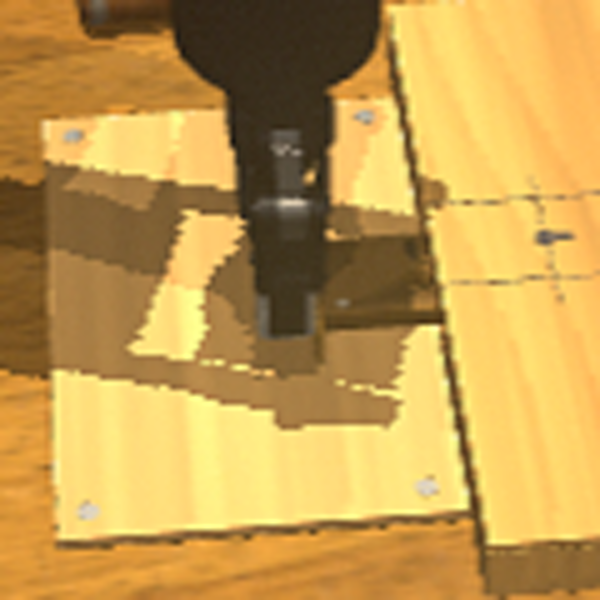

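The case is entering the mouth squarely at crop (430,280), with both fingers on the plate at (320,330) and no side force. I keep pushing.

Request:
send_rows(
  targets=[-4, 0, 0, 0, 0, 0, -4, 0, 0.3, 0, 0, 0, -4, 0, 0.3, 0, 0, 0, -4, 0, 0.3, 0, 0, 0, -4, 0, 0.3, 0, 0, 0, -4, 0, 0.3, 0, 0, 0, 0, 0, 0, 0, 0, 0],
)

```text
clock: 11.3
eef_pos: [0.588, -0.2364, 0.0093]
eef_rot: [-0.001, 0.078, 0.997, 0.0]
force: [-1.2, 0.2, 0.2]
gripper_width: 0.0463
```

```bash
python3 -c "
from h import *
where(); print(dgo(-15,0,12,0))"
```

```text
TCP door [-33.5   0.1] z 9.3 rel yaw 0.0009 F door [-1.2 -0. ] 0.2 clk 11.3
(array([-18.5,  -0.1,  -2.8]), array([ 0.0008, -0.0022,  0.0009]))
```

Request:
send_rows(
  targets=[-4, 0, -2, 0, 0, 0, -4, 0, -1, 0, 0, 0, -4, 0, 0, 0, 0, 0, -3, 0, 0, 0, 0, 0, 0, 0, 0, 0, 0, 0],
)

```text
clock: 11.8
eef_pos: [0.6043, -0.2387, 0.0116]
eef_rot: [-0.001, 0.079, 0.997, 0.001]
force: [-0.7, -0.0, -0.3]
gripper_width: 0.0463
```

```bash
python3 -c "
from h import *
where()"
```

```text
TCP door [-17.1   0.3] z 11.6 rel yaw 0.0008 F door [-0.7 -0.1] -0.3 clk 11.8
```

Now small steps until the force rises.

Request:
send_rows(
  targets=[-2, 0, 0, 0, 0, 0, -2, 0, 0, 0, 0, 0, -1, 0, 0, 0, 0, 0, 0, 0, 0, 0, 0, 0],
)

```text
clock: 12.2
eef_pos: [0.6094, -0.2395, 0.0116]
eef_rot: [-0.001, 0.079, 0.997, 0.001]
force: [-1.6, -0.3, -0.2]
gripper_width: 0.0462
```

```bash
python3 -c "
from h import *
where()"
```

```text
TCP door [-11.9   0.3] z 11.6 rel yaw 0.0008 F door [-1.5 -0.6] -0.2 clk 12.2
```

Request:
send_rows(
  targets=[-1, 0, 0, 0, 0, 0, -1, 0, 0, 0, 0, 0],
)

```text
clock: 12.4
eef_pos: [0.6108, -0.2397, 0.0115]
eef_rot: [-0.002, 0.078, 0.997, 0.001]
force: [-5.4, 1.2, 3.7]
gripper_width: 0.0461
```

Request:
send_rows(
  targets=[-1, 0, 0, 0, 0, 0, -1, 0, 0, 0, 0, 0],
)

```text
clock: 12.6
eef_pos: [0.6107, -0.2397, 0.0116]
eef_rot: [-0.005, 0.078, 0.997, 0.001]
force: [-7.0, 1.4, 4.0]
gripper_width: 0.0463
```

```bash
python3 -c "
from h import *
where()"
```

```text
TCP door [-10.5   0.3] z 11.6 rel yaw 0.0014 F door [-7.2  0.3] 4.0 clk 12.6
```

The stop comes at TCP x = -10.5 mm, about where flush is expected (11 mm half pad). I press a bit harder to be sure it is seated, then back off and look.

Request:
send_rows(
  targets=[-3, 0, 0, 0, 0, 0, -4, 0, 0, 0, 0, 0, -4, 0, 0, 0, 0, 0],
)

```text
clock: 12.9
eef_pos: [0.6105, -0.2397, 0.0117]
eef_rot: [-0.021, 0.078, 0.997, 0.004]
force: [-18.1, 3.1, 13.6]
gripper_width: 0.046
```

```bash
python3 -c "
from h import *
where()"
```

```text
TCP door [-10.8   0.3] z 11.7 rel yaw 0.0028 F door [-18.4   0.2] 13.6 clk 12.9
```

Request:
send_rows(
  targets=[10, 0, 0, 0, 0, 0, 20, 0, 0, 0, 0, 0, 20, 0, -10, 0, 0, 0, 20, 0, -40, 0, 0, 0, 20, 0, -40, 0, 0, 0, 30, 0, -20, 0, 0, 0, 0, 0, 0, 0, 0, 0, 0, 0, 0, 0, 0, 0],
)

```text
clock: 13.7
eef_pos: [0.4948, -0.2224, 0.131]
eef_rot: [-0.014, 0.078, 0.997, 0.002]
force: [0.6, -0.2, 0.3]
gripper_width: 0.0461
```

```bash
python3 -c "
from h import *
where(); c,i=snap('wrist','w8'); np.save('w8.npy',c,allow_pickle=True); c,j=snap('side','s8')
a=cv2.resize(cv2.convertScaleAbs(i[250:390,210:350,::-1],alpha=1.5),(560,560),interpolation=2)
b=cv2.resize(cv2.convertScaleAbs(j[210:270,295:320,::-1],alpha=1.5),(233,560),interpolation=2)
cv2.imwrite('pics/c8.png',np.hstack([a,b]))"
```

```text
TCP door [-127.7   -0.8] z 131.0 rel yaw 0.002 F door [ 0.6 -0.1] 0.3 clk 13.7
```

View pics/c8.png

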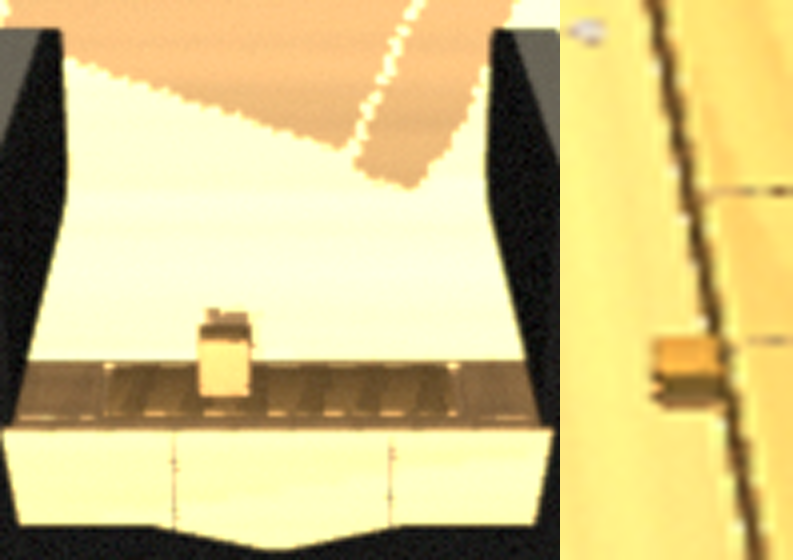

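The plate spans 107-452 in the crop, inside the recess, with its foot on the same row (361) as the door's edge. Only the bolt stands out, in both views. The arm is clear, so I hand in.

```bash
python3 -c "
from h import *
s=read_state();print(s['clock'],s['force'].round(1)); print(finish_job())"
```

```text
13.8 [-0.4  0.  -0.7]
the job is handed in; nothing more can be done
None
```

The lock is pushed home in the mortise and the job is handed in at 13.8 s; no verdict was reported. I first nudged the lock sideways into line with the shut fingertips. Then I pushed it straight in with both fingertips on the face plate, one on each side of the bolt.

**Last checks**
- **Seating:** the push came to a hard stop with the tool 10.8 mm short of the door edge, where 11 mm (half a pad) is expected for flush. It did not move further at about 18 N.
- **Pictures:** the wrist view shows the plate inside the recess, centred and level with the lock edge. In both the wrist and side views only the bolt stands out.
- **Arm:** it is clear of everything, with about 0 N on the tool. It did not go near the knob, escutcheon, chisel or screwdriver.

**What disagreed or went wrong**
- **First push:** one fingertip met the end of the bolt instead of the plate, because the wrist view disagreed with my first measurement by about 4 mm. That turned the lock, and the sideways nudge put it right.
- **Board contact:** the shut fingertips touched the board once with 12 N.
- **Accuracy:** measured sizes read up to about 4 % small, and the side camera was about 2 mm off. I did not measure the final lock pose in numbers.

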